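# Sweep the pot lids into the tray

## Task

Clear the mat for the next mix: sweep the three loose paint-pot lids (red, yellow, white) across the bench with the fingertips into the open-fronted plywood tray, until each lid lies flat and completely inside it, past the ends of its side walls. Slide them steadily along the bench, never picking one up or flicking it. Leave the paper cup, the paint bottle and the tape roll standing where they are.

Things in the scene. Friction and masses are not known exactly. Their poses are not given: they have to be found in the camera images.
- red_lid_center (a point): centre of the loose red plastic paint-pot lid: a disc 40 mm across and 14 mm high lying flat on the bench, about 16 g; this point is on its axis, 7 mm above the bench; z up
- yellow_lid_center (a point): centre of the loose yellow plastic paint-pot lid: a disc 40 mm across and 14 mm high lying flat on the bench, about 16 g; this point is on its axis, 7 mm above the bench; z up
- white_lid_center (a point): centre of the loose white plastic paint-pot lid: a disc 40 mm across and 14 mm high lying flat on the bench, about 16 g; this point is on its axis, 7 mm above the bench; z up
- red_lid: the red lid itself; origin at the centre of its underside
- yellow_lid: the yellow lid itself; origin at the centre of its underside
- white_lid: the white lid itself; origin at the centre of its underside
- tray_mouth (a point): middle of the open front of the plywood tray, at bench level. The tray is a U of three walls (8 mm thick, 28 mm high) fixed to the bench, with no floor or lip: lids slide in on the bench, which is coloured blue inside. Its y axis points into the tray, x along the open front, z up. Inside it is 240 mm wide (x from -120 to 120 mm) and 130 mm deep (y from 0 to the back wall at 130 mm); the side walls start at y = 0
- tray_back (a point): middle of the inner face of the tray's back wall, at the top of the wall (28 mm above the bench); axes as those of tray_mouth
- paper_cup: small brown paper cup of blue paint with a wooden stirring stick poking out, 62 mm across at the rim, 66 mm high (stick to 150 mm), loose, stands on the bench; origin at the centre of its underside. A bystander
- paint_bottle: small blue bottle with a white cap, 40 mm across, 70 mm high, loose, stands on the bench; origin at the centre of its underside. A bystander
- tape_roll: black roll of tape lying flat, 72 mm across, 24 mm high, loose; origin at the centre of its underside. A bystander

How it is judged:
At the end, for the whole second after the job is handed in: every lid's centre is at least 18 mm past the line of the tray's open front and between its walls, lying flat on the bench (tilt under 0.15 rad, centre below 12 mm) and at rest; the cup, bottle and tape roll are within 20 mm of their start and upright (y of red_lid_center in the frame of tray_mouth between 0.018 and 0.12 m and x of red_lid_center in the frame of tray_mouth between -0.11 and 0.11 m and height (world z) of each of red_lid_center, yellow_lid_center, white_lid_center below 0.012 m and angle between each of red_lid_center, yellow_lid_center, white_lid_center, paper_cup, paint_bottle, tape_roll's own z axis and vertical below 0.15 rad and linear speed of each of red_lid, yellow_lid, white_lid below 0.02 m/s and y of yellow_lid_center in the frame of tray_mouth between 0.018 and 0.12 m and x of yellow_lid_center in the frame of tray_mouth between -0.11 and 0.11 m and y of white_lid_center in the frame of tray_mouth between 0.018 and 0.12 m and x of white_lid_center in the frame of tray_mouth between -0.11 and 0.11 m and distance of each of paper_cup, paint_bottle, tape_roll from where it was at the start of the episode below 0.02 m); the robot touches nothing.
It fails at once if a lid is picked up (its centre more than 15 mm above where it lies) (height (world z) of any of red_lid_center, yellow_lid_center, white_lid_center above 0.022 m).
It fails at once if a lid is flicked (moves faster than 0.6 m/s) (linear speed of any of red_lid, yellow_lid, white_lid above 0.6 m/s).
It fails at once if the cup, bottle or tape roll is displaced by more than 20 mm or tipped (distance of any of paper_cup, paint_bottle, tape_roll from where it was at the start of the episode above 0.02 m or angle between any of paper_cup, paint_bottle, tape_roll's own z axis and vertical above 0.3 rad).
It also fails if it takes over 58 s, if anything falls off the work surface, if the arm or the gripper's body presses on something with over 40 N, if the wrist force passes 120 N, or if a joint passes its speed limit or range.

## Robot

A 6-joint arm with a two-finger parallel gripper is mounted at the origin on the work surface. World frame = base frame: x ahead of the robot, y to its left, z up, the work surface at z = 0. Lengths are in m, angles in rad, forces in N, time in s.
With the tool pointing down it reaches from about 0.25 to 0.775 m from the base axis. Payload 4 kg.
Tool frame: the origin (TCP) lies at the very end of the fingers, on their centre line; the grasp point (between the pads) lies 19 mm behind it; x points along the fingers, y is the direction in which the jaws open and shut, and the axes are right-handed (so a half turn about x gives the same grasp; the last joint's range is limited). The gripper opens to 94 mm and grips with 3 to 60 N. Pads are 16 mm wide; open, the fingers measure 119 mm over their backs; the gripper's body (75 mm by 177 mm) begins 78 mm behind the grasp point.
Start: joints at [-1.417, 0.087, 1.371, -0, 1.684, -0.103], TCP at [0.14, -0.532, 0.206] pointing down, gripper open.
Joint ranges: [-3.1, 3.1], [-0.76, 2.03], [0.27, 2.55], [-1.08, 4.22], [0.17, 2.65], [-2.57, 2.57]. Speed limits (rad/s): [2.79, 2.79, 3.14, 3.14, 3.14, 3.14].

## Interface

Orientations are given as [roll, pitch, yaw] about the fixed x, y, z axes, in that order (R = Rz(yaw) Ry(pitch) Rx(roll)).
In Python, from bench import robot gives the robot as it stands.
- The arm moves only by the tool carry_out, never from a script. Its argument "targets" is a list of rows, each a list of 5 numbers: the closure, from 0 (fully open) to 1 (shut), then the shift along the tool's x, y, z in cm, then the turn about the tool's x in degrees. In form: [[fingers, tx, ty, tz, turn], ...]. A call has 1 to 20 rows; each row shifts and turns the commanded pose from where the row before left it, along the tool's axes as they then stand; what a row does not reach is not made up. A row lasts 1/10 s, in which the tool goes at most 50 mm and 8.59 degrees, less where a joint would pass 70% of its speed; a pose out of reach is approached as far as the arm can. A call is refused whole if a number of a shift passes 5 or a number of a turn 8.59, either way. A call with a gripper value outside its range is refused whole. The fingers move at their own pace and stop on an object; the grip force is fixed at half the most. Time passes only in rows, so rows that do not move let the fingers close. It gives the time, the measured TCP pose, the force and the opening at its end, in the units of the state.
- robot.get_obs(): the state, without advancing time (a new reading comes with each control period).
- robot.snapshot(name): name is "side" or "top"; returns a dict with "image" (400x640x3 uint8, red, green, blue), "camera_matrix" (3x3 intrinsics, pixels), "pose" (4x4, takes a point from camera to world coordinates). Camera axes: x right, y up, looking along -z (the intrinsics and any distortion apply to the point x, -y, -z); pixel columns grow to the right and rows downward; lengths in m; the calibration is good to about 2 mm. A picture is of the moment at which its call begins. There is no depth.
- robot.close_job(): hands the job in, once; it reports no verdict.
The state is a dict: "time": time; "joint_positions": joint angles; "qvel": joint speeds; "joint_torque": joint torques, N m; "tool_pos": TCP position; "ee_rot": TCP orientation; "wrist_force": force on the tool from outside, world axes, zero at the start; "wrist_torque": the same for the moment, N m; "width": finger opening in m.
Only numpy, scipy, OpenCV 4.12 (cv2) and the standard library are available. Lean on these libraries where they do the work, as an engineer would, in place of code of your own. Each camera call takes 0.05 s, during which the arm holds its last target. There are 200 camera calls.

## Working session

There is one attempt and no reset: what is moved stays moved. The work goes in short steps, Python scripts to look and compute and a tool call to move; the robot and the scene stay as the last step left them, time stands still between calls to the robot, and variables do not carry over. Pictures are saved under pics/ and viewed, about 8 in all and at most 12, crops included, and the job is handed in when it is done.

Besides the shell and the picture viewer there is one more tool, called after "Call:" in YAML: its name, and indented under it one key for each argument. carry_out: Moves the arm, as the interface text tells. Its arguments: {"type":"object","properties":{"targets":{"type":"array","items":{"type":"array","items":{"type":"number"}}}},"required":["targets"]}

```bash
mkdir -p pics
cat > h.py <<'E'
import numpy as np, cv2
from bench import robot
def snap(n,f):
    s=robot.snapshot(n); cv2.imwrite(f'pics/{f}.png',s['image'][:,:,::-1]); return s
def ray(s,u,v,z):
    K=s['camera_matrix'];P=s['pose']
    d=np.linalg.inv(K)@[u,v,1]; d=P[:3,:3]@(d*[1,-1,-1]); o=P[:3,3]
    return o+d*(z-o[2])/d[2]
E
python3 - <<'E'
from h import *
for n in('top','side'):
    s=snap(n,n+'0'); print(s['camera_matrix'],s['pose'].round(3),[k for k in s])
o=robot.get_obs(); print(o)
E
```

```text
[[428.55144112   0.         319.26593925]
 [  0.         428.55144112 198.54668343]
 [  0.           0.           1.        ]] [[ 0.006  0.998 -0.067  0.51 ]
 [-1.     0.006 -0.009 -0.098]
 [-0.008  0.067  0.998  0.94 ]
 [ 0.     0.     0.     1.   ]] ['image', 'camera_matrix', 'pose']
[[494.92550454   0.         314.74349852]
 [  0.         494.92550454 194.05455167]
 [  0.           0.           1.        ]] [[-0.99   0.081 -0.113  0.448]
 [-0.139 -0.519  0.843  0.76 ]
 [ 0.009  0.851  0.526  0.583]
 [ 0.     0.     0.     1.   ]] ['image', 'camera_matrix', 'pose']
{'time': 0.1, 'joint_positions': array([-1.41710528e+00,  8.78736606e-02,  1.37207946e+00,  5.27530482e-08,
        1.68362068e+00, -1.03089454e-01]), 'qvel': array([-7.88648064e-04, -1.20593919e-03, -3.42885637e-03, -1.12906417e-03,
       -1.43321028e-03, -1.95107906e-05]), 'joint_torque': array([ 1.91196887e-03, -3.41251552e+01, -3.03302264e+01,  7.19237770e-02,
        3.03742499e-02, -1.01951528e-04]), 'tool_pos': array([ 0.13960726, -0.53147434,  0.2044373 ]), 'ee_rot': array([-1.67391225,  1.56881518,  1.72446091]), 'wrist_force': array([-0.57352129,  0.04720493, -0.30038963]), 'wrist_torque': array([ 0.0180639 ,  0.06196814, -0.04075825]), 'width': 0.09398579251287871}
```

View pics/top0.png

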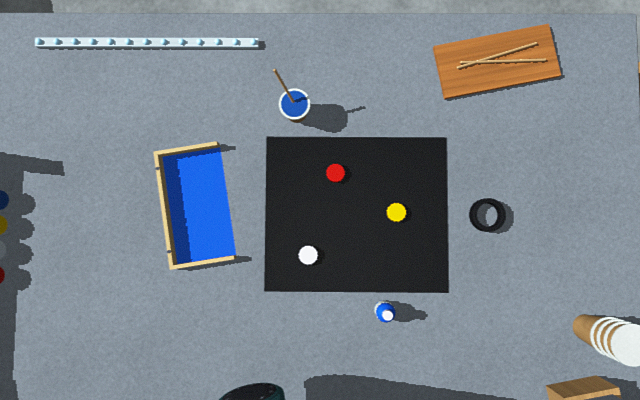

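View pics/side0.png

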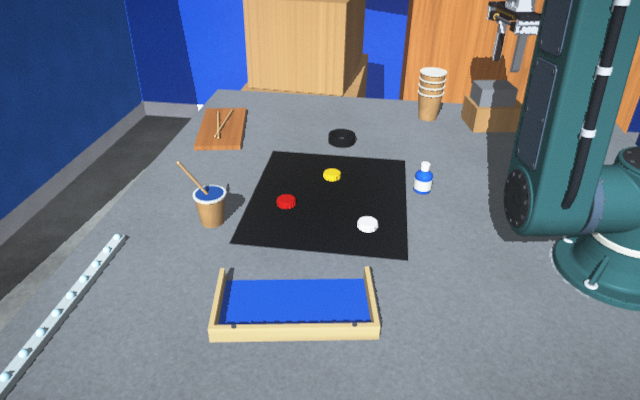

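The top view shows the tray on the left with its mouth facing right, at about (218,145) to (235,259). The lids are red (335,173), yellow (396,212) and white (308,255). The cup is at (294,104), the bottle at (385,312) and the tape at (488,215). The side view shows the same layout.

```bash
cat >> h.py <<'E'
def lids(s):
    h=cv2.cvtColor(s['image'],cv2.COLOR_RGB2HSV); out={}
    M={'red':cv2.inRange(h,(0,150,90),(6,255,255))|cv2.inRange(h,(174,150,90),(180,255,255)),'yellow':cv2.inRange(h,(22,150,120),(34,255,255)),'white':cv2.inRange(h,(0,0,200),(180,40,255))}
    for k,m in M.items():
        out[k]=[]
        for c in cv2.findContours(m,0,2)[0]:
            a=cv2.contourArea(c)
            if a<50: continue
            (u,v),r=cv2.minEnclosingCircle(c); mm=cv2.moments(c);u=mm['m10']/mm['m00'];v=mm['m01']/mm['m00']
            p=ray(s,u,v,.011)
            if .2<p[0]<.75 and -.35<p[1]<.35: out[k].append((p[:2].round(3).tolist(),int(a),round(u),round(v)))
    return out
E
python3 - <<'E'
from h import *
from scipy.spatial.transform import Rotation as Ro
for n in('top','side'):
    s=robot.snapshot(n); print(n)
    for k,v in lids(s).items(): print(k,v)
    if n=='top':
        for nm,(u,v,z) in dict(farfront=(218,145,.028),nearfront=(235,259,.028),farback=(155,152,.028),nearback=(171,269,.028),cup=(294,104,.066),bottle=(387,315,.07),tape=(488,215,.024),floorA=(221,150,0),floorB=(236,256,0)).items(): print(nm,ray(s,u,v,z).round(3))
    else:
        for nm,(u,v,z) in dict(farfront=(222,270,.028),nearfront=(370,268,.028),cup=(211,222,0),bottle=(424,190,0),tape=(342,136,.02)).items(): print(nm,ray(s,u,v,z).round(3))
o=robot.get_obs(); print(Ro.from_euler('xyz',o['ee_rot']).as_matrix().round(3))
E
```

```text
top
red [([0.629, -0.124], 251, 335, 172)]
yellow [([0.544, -0.256], 263, 396, 212)]
white [([0.324, -0.237], 63, 387, 315), ([0.45, -0.066], 240, 308, 255)]
farfront [0.685 0.129 0.028]
nearfront [0.441 0.087 0.028]
farback [0.669 0.264 0.028]
nearback [0.419 0.222 0.028]
cup [ 0.764 -0.037  0.066]
bottle [ 0.336 -0.227  0.07 ]
tape [ 0.538 -0.45   0.024]
floorA [0.679 0.129 0.   ]
floorB [0.446 0.091 0.   ]
side
red [([0.63, -0.118], 228, 286, 201)]
yellow [([0.546, -0.25], 179, 331, 174)]
white [([0.452, -0.06], 245, 367, 224), ([0.336, -0.229], 126, 422, 186), ([0.325, -0.328], 68, 425, 166)]
farfront [0.69  0.139 0.028]
nearfront [0.441 0.096 0.028]
cup [ 0.769 -0.034  0.   ]
bottle [ 0.331 -0.23   0.   ]
tape [ 0.539 -0.446  0.02 ]
[[-0.     0.254 -0.967]
 [ 0.001 -0.967 -0.254]
 [-1.    -0.001 -0.   ]]
```

Call:
carry_out:
  targets:
    - [0.72, 0, 0, 0, -8.37]
    - [0.72, 0, 0, 0, -8.37]
    - [0.72, 0, 0, 0, -8.37]
    - [0.72, 0, 0, 0, -8.37]
    - [0.72, 0, 0, 0, -8.37]
    - [0.72, 0, 0, 0, -8.37]
    - [0.72, 0, 0, 0, -8.37]
    - [0.72, 0, 0, 0, -8.37]
    - [0.72, 0, 0, 0, -8.34]
    - [0.72, 0, 0, 0, 0]

```text
time: 1.2
tool_pos: [0.1397, -0.5318, 0.2052]
ee_rot: [-2.965, 1.57, 1.747]
wrist_force: [-0.4, -0.3, -0.2]
width: 0.0263
```

Call:
carry_out:
  targets:
    - [0.72, 0, 2.45, -1.76, 0]
    - [0.72, 0, 2.45, -1.76, 0]
    - [0.72, 0, 2.45, -1.76, 0]
    - [0.72, 0, 2.45, -1.76, 0]
    - [0.72, 0, 2.45, -1.76, 0]
    - [0.72, 0, 2.45, -1.76, 0]
    - [0.72, 0, 2.45, -1.76, 0]
    - [0.72, 0, 2.45, -1.76, 0]
    - [0.72, 0, 2.45, -1.76, 0]
    - [0.72, 0, 2.45, -1.76, 0]
    - [0.72, 0, 2.45, -1.76, 0]
    - [0.72, 0, 2.45, -1.76, 0]
    - [0.72, 0, 2.45, -1.76, 0]
    - [0.72, 0, 2.45, -1.76, 0]
    - [0.72, 0, 2.45, -1.76, 0]
    - [0.72, 0, 2.45, -1.76, 0]
    - [0.72, 0, 2.45, -1.76, 0]
    - [0.72, 0, 2.45, -1.76, 0]
    - [0.72, 0, 2.45, -1.76, 0]
    - [0.72, 0, 2.35, -1.76, 0]

```text
time: 3.2
tool_pos: [0.6295, -0.179, 0.2051]
ee_rot: [-1.702, 1.57, 3.007]
wrist_force: [-0.5, -0.6, 0.2]
width: 0.0262
```

Call:
carry_out:
  targets:
    - [0.72, 3, 0, 0, 0]
    - [0.72, 3, 0, 0, 0]
    - [0.72, 3, 0, 0, 0]
    - [0.72, 3, 0, 0, 0]
    - [0.72, 2, 0, 0, 0]
    - [0.72, 0, 0, 0, 0]
    - [0.72, 0, 0, 0, 0]

```text
time: 3.9
tool_pos: [0.6286, -0.1799, 0.0655]
ee_rot: [-1.828, 1.57, 2.883]
wrist_force: [0.7, 1.1, 1.1]
width: 0.0261
```

Run:
```python
from h import *
from scipy.spatial.transform import Rotation as Ro
o=robot.get_obs(); print(Ro.from_euler('xyz',o['ee_rot']).as_matrix().round(3),o['tool_pos'])
s=snap('side','side1'); print(lids(s))
```

```text
[[-0.001  1.    -0.001]
 [ 0.    -0.001 -1.   ]
 [-1.    -0.001 -0.   ]] [ 0.6285922  -0.17987086  0.06547531]
{'red': [([0.63, -0.119], 229, 286, 201)], 'yellow': [([0.546, -0.25], 182, 331, 174)], 'white': [([0.452, -0.06], 247, 367, 224), ([0.336, -0.229], 129, 422, 186), ([0.325, -0.328], 69, 425, 166)]}
```

View pics/side1.png

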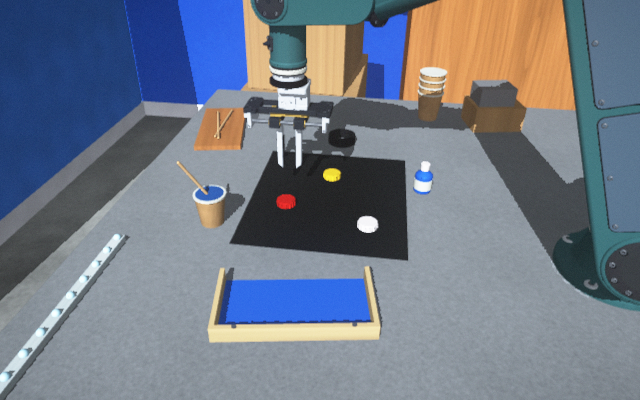

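The fingers (283–299,165) hang behind the red lid (286,201), lined up for the sweep.

Call:
carry_out:
  targets:
    - [0.72, 2, 0, 0, 0]
    - [0.72, 2, 0, 0, 0]
    - [0.72, 1.5, 0, 0, 0]
    - [0.72, 0.4, 0, 0, 0]
    - [0.72, 0, 0, 0, 0]
    - [0.72, 0, 0, -0.3, 0]
    - [0.72, 0, 0, -0.6, 0]
    - [0.72, 0, 0, -0.6, 0]
    - [0.72, 0, 0, -0.6, 0]
    - [0.72, 0, 0, -0.6, 0]
    - [0.72, 0, 0, -0.6, 0]
    - [0.72, 0, 0, -0.8, 0]
    - [0.72, 0, 0, -1, 0]
    - [0.72, 0, 0, -1.2, 0]
    - [0.72, 0, 0, -1.2, 0]
    - [0.72, 0, 0, -1.2, 0]
    - [0.72, 0, 0, -1.2, 0]
    - [0.72, 0, 0, -1.2, 0]
    - [0.72, 0, 0, -0.8, 0]
    - [0.72, 0, 0, -0.4, 0]

```text
time: 5.95
tool_pos: [0.6286, -0.0558, 0.0064]
ee_rot: [-0.624, 1.571, -2.193]
wrist_force: [-0.1, -0.9, 0.4]
width: 0.0264
```

Run:
```python
from h import *
s=snap('side','side2'); print(lids(s)); print(robot.get_obs()['tool_pos'])
```

```text
{'red': [([0.63, -0.028], 269, 277, 225)], 'yellow': [([0.545, -0.252], 154, 332, 174)], 'white': [([0.452, -0.06], 245, 367, 224), ([0.624, -0.111], 147, 288, 203), ([0.667, -0.111], 132, 268, 202), ([0.336, -0.229], 126, 422, 186), ([0.579, -0.216], 58, 315, 180), ([0.325, -0.327], 69, 425, 166), ([0.684, -0.336], 549, 281, 154)]}
[ 0.62857345 -0.05557621  0.00644855]
```

View pics/side2.png

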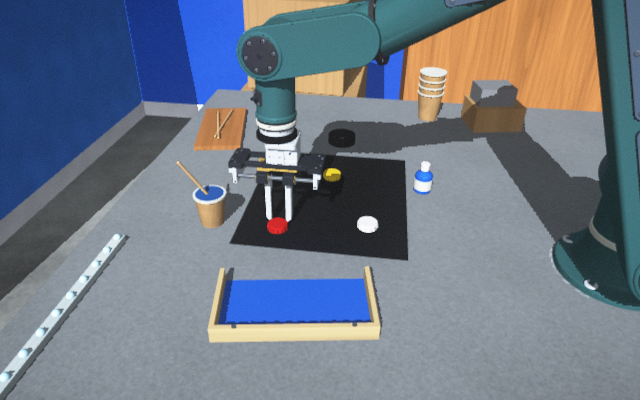

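The red lid (277,225) is seated across both fingertips and sliding flat, so I'll continue.

Call:
carry_out:
  targets:
    - [0.72, 0, 0, -0.5, 0]
    - [0.72, 0, 0, -0.8, 0]
    - [0.72, 0, 0, -1, 0]
    - [0.72, 0, 0, -1.2, 0]
    - [0.72, 0, 0, -1.2, 0]
    - [0.72, 0, 0, -1.2, 0]
    - [0.72, 0, 0, -1.2, 0]
    - [0.72, 0, 0, -1.2, 0]
    - [0.72, 0, 0, -1.2, 0]
    - [0.72, 0, 0, -1.2, 0]
    - [0.72, 0, 0, -1.2, 0]
    - [0.72, 0, 0, -1.2, 0]
    - [0.72, 0, 0, -1.2, 0]
    - [0.72, 0, 0, -1.2, 0]
    - [0.72, 0, 0, -1.2, 0]
    - [0.72, 0, 0, -1.2, 0]
    - [0.72, 0, 0, -1.2, 0]
    - [0.72, 0, 0, -1.2, 0]
    - [0.72, 0, 0, -0.7, 0]
    - [0.72, 0, 0, -0.4, 0]

```text
time: 8.0
tool_pos: [0.6285, 0.158, 0.0064]
ee_rot: [0.055, 1.571, -1.515]
wrist_force: [-0.4, 0.2, -0.4]
width: 0.0264
```

Call:
carry_out:
  targets:
    - [0.72, 0, 0, 0.5, 0]
    - [0.72, 0, 0, 1, 0]
    - [0.72, 0, 0, 1.5, 0]
    - [0.72, -2, 0, 0, 0]
    - [0.72, -3, 0, 0, 0]
    - [0.72, -3, 0, 0, 0]
    - [0.72, 0, -0.6, 3, 0]
    - [0.72, 0, -0.6, 3, 0]
    - [0.72, 0, -0.6, 3, 0]
    - [0.72, 0, -0.6, 3, 0]
    - [0.72, 0, -0.6, 3, 0]
    - [0.72, 0, -0.6, 3, 0]
    - [0.72, 0, -0.6, 3, 0]
    - [0.72, 0, -0.6, 3, 0]
    - [0.72, 0, -0.6, 3, 0]
    - [0.72, 0, -0.6, 3, 0]
    - [0.72, 0, -0.6, 3, 0]
    - [0.72, 0, -0.6, 3, 0]
    - [0.72, 0, -0.6, 3, 0]
    - [0.72, 0, -0.55, 2.5, 0]

```text
time: 10.0
tool_pos: [0.5434, -0.2911, 0.0865]
ee_rot: [-0.401, 1.57, -1.974]
wrist_force: [0.7, -0.1, -0.4]
width: 0.0261
```

Run:
```python
from h import *
s=snap('side','side3'); print(lids(s)); print(robot.get_obs()['tool_pos'])
```

```text
{'red': [([0.629, 0.185], 387, 251, 300)], 'yellow': [([0.546, -0.25], 182, 331, 174)], 'white': [([0.452, -0.06], 247, 367, 224), ([0.336, -0.229], 127, 422, 186), ([0.325, -0.327], 69, 425, 166)]}
[ 0.54232853 -0.29505247  0.08646428]
```

View pics/side3.png

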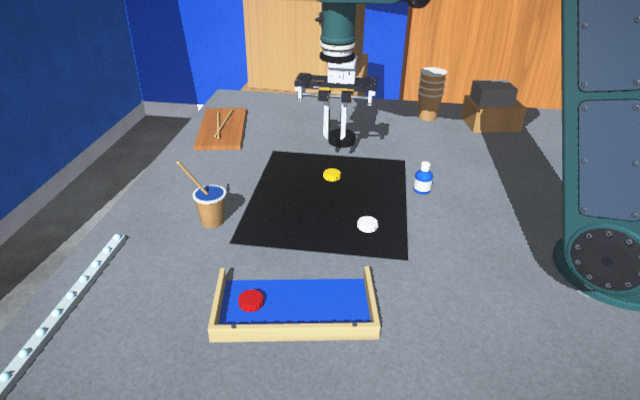

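Red is in the tray at (251,300), about 60 mm past the mouth. The fingers hover behind yellow (331,174). I'll back off a little and descend.

Call:
carry_out:
  targets:
    - [0.72, 0, 0, 1, 0]
    - [0.72, 0, 0, 1, 0]
    - [0.72, 0, 0, 0, 0]
    - [0.72, 2, 0, 0, 0]
    - [0.72, 2, 0, 0, 0]
    - [0.72, 2, 0, 0, 0]
    - [0.72, 1.5, 0, 0, 0]
    - [0.72, 0.5, 0, 0, 0]
    - [0.72, 0, 0, 0, 0]
    - [0.72, 0, 0, 0, 0]

```text
time: 11.05
tool_pos: [0.5458, -0.3081, 0.0075]
ee_rot: [0.968, 1.569, -0.602]
wrist_force: [0.4, -0.2, -0.4]
width: 0.0261
```

Call:
carry_out:
  targets:
    - [0.72, 0.1, 0, -0.3, 0]
    - [0.72, 0, 0, -0.6, 0]
    - [0.72, 0, 0, -0.6, 0]
    - [0.72, 0, 0, -0.6, 0]
    - [0.72, 0, 0, -0.6, 0]
    - [0.72, 0, 0, -0.6, 0]
    - [0.72, 0, 0, -0.6, 0]
    - [0.72, 0, 0, -0.6, 0]
    - [0.72, 0, 0, -0.9, 0]
    - [0.72, 0, 0, -1.1, 0]
    - [0.72, 0, 0, -1.2, 0]
    - [0.72, 0, 0, -1.2, 0]
    - [0.72, 0, 0, -1.2, 0]
    - [0.72, 0, 0, -1.2, 0]
    - [0.72, 0, 0, -1.2, 0]
    - [0.72, 0, 0, -1.2, 0]
    - [0.72, 0, 0, -1.2, 0]
    - [0.72, 0, 0, -1.2, 0]
    - [0.72, 0, 0, -1.2, 0]
    - [0.72, 0, 0, -1.2, 0]

```text
time: 13.05
tool_pos: [0.5451, -0.1219, 0.0055]
ee_rot: [0.548, 1.571, -1.023]
wrist_force: [0.5, -0.1, 0.8]
width: 0.0262
```

Call:
carry_out:
  targets:
    - [0.72, 0, 0, -1.2, 0]
    - [0.72, 0, 0, -1.2, 0]
    - [0.72, 0, 0, -1.2, 0]
    - [0.72, 0, 0, -1.2, 0]
    - [0.72, 0, 0, -1.2, 0]
    - [0.72, 0, 0, -1.2, 0]
    - [0.72, 0, 0, -1.2, 0]
    - [0.72, 0, 0, -1.2, 0]
    - [0.72, 0, 0, -1.2, 0]
    - [0.72, 0, 0, -1.2, 0]
    - [0.72, 0, 0, -1.2, 0]
    - [0.72, 0, 0, -1.2, 0]
    - [0.72, 0, 0, -1.2, 0]
    - [0.72, 0, 0, -1.2, 0]
    - [0.72, 0, 0, -1.2, 0]
    - [0.72, 0, 0, -1.2, 0]
    - [0.72, 0, 0, -1.2, 0]
    - [0.72, 0, 0, -1.2, 0]
    - [0.72, 0, 0, -1.2, 0]
    - [0.72, 0, 0, -1.2, 0]

```text
time: 15.05
tool_pos: [0.545, 0.1181, 0.0054]
ee_rot: [-0.038, 1.571, -1.608]
wrist_force: [-0.7, -0.9, 0.0]
width: 0.0263
```

Call:
carry_out:
  targets:
    - [0.72, 0, 0, -1.2, 0]
    - [0.72, 0, 0, -0.8, 0]
    - [0.72, 0, 0, -0.4, 0]
    - [0.72, 0, 0, 0, 0]
    - [0.72, 0, 0, 0.5, 0]
    - [0.72, 0, 0, 1, 0]
    - [0.72, 0, 0, 1.5, 0]
    - [0.72, -2, 0, 0, 0]
    - [0.72, -3, 0, 0, 0]
    - [0.72, -3, 0, 0, 0]
    - [0.72, 0, -1.1, 2.4, 0]
    - [0.72, 0, -1.1, 2.4, 0]
    - [0.72, 0, -1.1, 2.4, 0]
    - [0.72, 0, -1.1, 2.4, 0]
    - [0.72, 0, -1.1, 2.4, 0]
    - [0.72, 0, -1.1, 2.4, 0]
    - [0.72, 0, -1.1, 2.4, 0]
    - [0.72, 0, -1.1, 2.4, 0]
    - [0.72, 0, -1.1, 2.4, 0]
    - [0.72, 0, -0.7, 1.4, 0]

```text
time: 17.05
tool_pos: [0.4376, -0.1217, 0.0855]
ee_rot: [-0.173, 1.57, -1.746]
wrist_force: [0.1, -0.5, 0.5]
width: 0.0263
```

Call:
carry_out:
  targets:
    - [0.72, 0, 0, 0, 6.2]
    - [0.72, 0, 0, 0, 6.3]
    - [0.72, 0, 0, 0, 0]
    - [0.72, 0, 0, 0, 0]

```text
time: 17.45
tool_pos: [0.4387, -0.1197, 0.0855]
ee_rot: [0.196, 1.57, -1.592]
wrist_force: [-0.0, 0.8, 0.8]
width: 0.0266
```

Run:
```python
from h import *
from scipy.spatial.transform import Rotation as Ro
s=snap('side','side4'); print(lids(s)); o=robot.get_obs();print(o['tool_pos'],Ro.from_euler('xyz',o['ee_rot']).as_matrix().round(3))
```

```text
{'red': [([0.629, 0.185], 388, 251, 300)], 'yellow': [([0.546, 0.169], 380, 303, 299)], 'white': [([0.453, -0.06], 244, 367, 224), ([0.336, -0.229], 120, 422, 186), ([0.325, -0.326], 62, 425, 166), ([0.417, -0.336], 159, 387, 161)]}
[ 0.43878563 -0.11949304  0.08549003] [[ 0.     0.977 -0.215]
 [-0.    -0.215 -0.977]
 [-1.     0.     0.   ]]
```

View pics/side4.png

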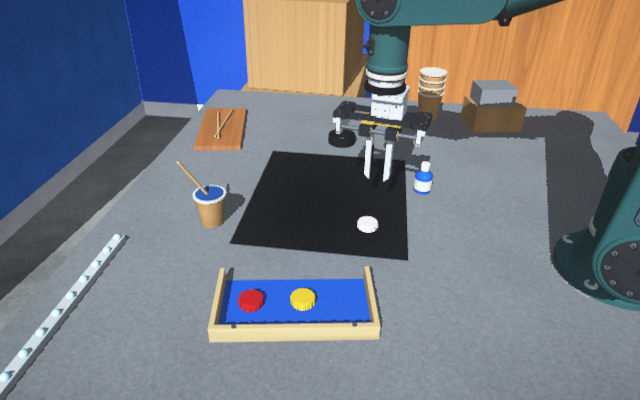

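Yellow is in at (303,299), about 60 mm deep. The fingers hover behind white (367,224), already aligned with the slanted sweep line. I'll descend, sweep 24.3 cm and retreat.

Call:
carry_out:
  targets:
    - [0.72, 2, 0, 0, 0]
    - [0.72, 2, 0, 0, 0]
    - [0.72, 2, 0, 0, 0]
    - [0.72, 1.5, 0, 0, 0]
    - [0.72, 0.5, 0, 0, 0]
    - [0.72, 0, 0, -0.3, 0]
    - [0.72, 0, 0, -0.6, 0]
    - [0.72, 0, 0, -0.6, 0]
    - [0.72, 0, 0, -0.6, 0]
    - [0.72, 0, 0, -0.6, 0]
    - [0.72, 0, 0, -0.6, 0]
    - [0.72, 0, 0, -0.6, 0]
    - [0.72, 0, 0, -0.6, 0]
    - [0.72, 0, 0, -0.8, 0]
    - [0.72, 0, 0, -1, 0]
    - [0.72, 0, 0, -1, 0]
    - [0.72, 0, 0, -1, 0]
    - [0.72, 0, 0, -1, 0]
    - [0.72, 0, 0, -1, 0]
    - [0.72, 0, 0, -0.5, 0]

```text
time: 19.5
tool_pos: [0.4626, -0.0124, 0.0054]
ee_rot: [-2.72, 1.571, 1.775]
wrist_force: [0.0, -1.3, 0.0]
width: 0.0264
```

Run:
```python
from h import *
s=snap('side','side5'); print(lids(s)); print(robot.get_obs()['tool_pos'])
```

```text
{'red': [([0.629, 0.185], 388, 251, 300)], 'yellow': [([0.546, 0.169], 380, 303, 299)], 'white': [([0.469, -0.024], 586, 358, 234), ([0.383, -0.142], 59, 402, 205), ([0.574, -0.186], 50, 316, 187), ([0.336, -0.228], 111, 422, 186), ([0.326, -0.326], 61, 425, 166), ([0.457, -0.271], 631, 369, 173)]}
[ 0.46265592 -0.01212507  0.00542448]
```

View pics/side5.png

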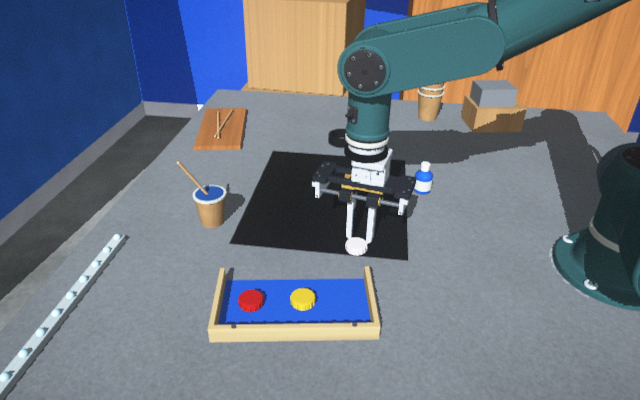

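White (356,246) is seated on the fingertips and heading clear of the near wall's end at (370,268).

Call:
carry_out:
  targets:
    - [0.72, 0, 0, -0.5, 0]
    - [0.72, 0, 0, -0.8, 0]
    - [0.72, 0, 0, -1, 0]
    - [0.72, 0, 0, -1, 0]
    - [0.72, 0, 0, -1, 0]
    - [0.72, 0, 0, -1, 0]
    - [0.72, 0, 0, -1, 0]
    - [0.72, 0, 0, -1, 0]
    - [0.72, 0, 0, -1, 0]
    - [0.72, 0, 0, -1, 0]
    - [0.72, 0, 0, -1, 0]
    - [0.72, 0, 0, -1, 0]
    - [0.72, 0, 0, -1, 0]
    - [0.72, 0, 0, -0.8, 0]
    - [0.72, 0, 0, -0.4, 0]
    - [0.72, 0, 0, 0, 0]

```text
time: 21.15
tool_pos: [0.4917, 0.1188, 0.0054]
ee_rot: [0.431, 1.571, -1.357]
wrist_force: [0.1, -0.4, -0.1]
width: 0.0264
```

Call:
carry_out:
  targets:
    - [0.72, 0, 0, 0.5, 0]
    - [0.72, 0, 0, 1, 0]
    - [0.72, 0, 0, 1.5, 0]
    - [0.72, 0, 0, 1, 0]
    - [0.72, -2, 0, 0, 0]
    - [0.72, -3, 0, 0, 0]
    - [0.72, -3, 0, 0, 0]
    - [0.72, -3, 0, 2, 0]
    - [0.72, -3, 0, 3, 0]
    - [0.72, 0, 0, 3, 0]
    - [0.72, 0, 0, 3, 0]
    - [0.72, 0, 0, 2, 0]
    - [0.72, 0, 0, 0, 0]
    - [0.72, 0, 0, 0, 0]
    - [0.72, 0, 0, 0, 0]

```text
time: 22.65
tool_pos: [0.4548, -0.0473, 0.1454]
ee_rot: [-2.937, 1.57, 1.558]
wrist_force: [-0.5, -0.5, -0.0]
width: 0.0261
```

Run:
```python
from h import *
e=np.array([.986,.165]);n=np.array([-.165,.986])
for c in('side','top'):
    s=snap(c,c+'6')
    for k,v in lids(s).items():
        for q in v:
            d=np.array(q[0])-[.564,.112]; print(c,k,q,'mouth xy',(d@e).round(3),(d@n).round(3))
print(robot.get_obs()['tool_pos'])
```

```text
side red ([0.629, 0.185], 388, 251, 300) mouth xy 0.076 0.061
side yellow ([0.546, 0.169], 380, 303, 299) mouth xy -0.008 0.059
side white ([0.499, 0.146], 392, 333, 292) mouth xy -0.058 0.044
side white ([0.336, -0.229], 122, 422, 186) mouth xy -0.281 -0.299
side white ([0.325, -0.327], 66, 425, 166) mouth xy -0.308 -0.393
top red ([0.629, 0.18], 216, 196, 172) mouth xy 0.075 0.056
top yellow ([0.546, 0.164], 226, 202, 210) mouth xy -0.009 0.054
top white ([0.324, -0.236], 64, 387, 315) mouth xy -0.294 -0.304
top white ([0.497, 0.142], 229, 212, 232) mouth xy -0.061 0.041
[ 0.45492059 -0.04697961  0.14538479]
```

View pics/side6.png

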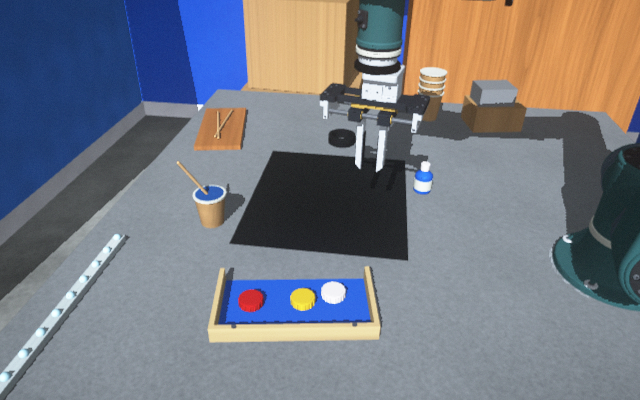

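View pics/top6.png

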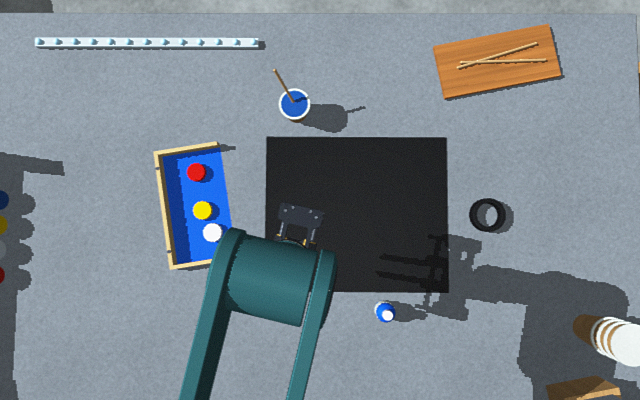

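All three lids lie flat inside the tray, at side-view pixels (251,300), (303,299) and (333,292). The cup, bottle and tape sit at the same pixels as at the start.

```bash
python3 -c "
from bench import robot
print(robot.close_job())"
```

```text
the job is handed in; nothing more can be done
None
```

All three lids are in the tray and the job is handed in at about 23 s of the 58 s allowed. I swept each lid along the bench at 0.12 m/s or less, with two fingertips about 26 mm apart. Red and yellow went straight along +y, and white went along a slanted line to clear the end of the near wall.

My last check, made with both cameras, gave these positions relative to the tray mouth:

| Lid | x (mm) | Depth past the open front (mm) |
|---|---|---|
| Red | about 76 | 56–61 |
| Yellow | about −9 | 54–59 |
| White | about −60 | 41–44 |

- **Limits:** x must stay within ±110 mm and depth between 18 and 120 mm, so all three are well inside. They look flat in the pictures.
- **Bystanders:** the cup, bottle and tape roll appear at the same places in the images as at the start. The arm ended clear of everything, about 145 mm above the bench.
- **Disagreement:** the two cameras differ by about 5 mm along y, which is more than the stated 2 mm calibration but well inside the margins. No check failed.

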